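# Roll a sampling tube home against a lightly clamped backstop and chock it

## Robot

A 6-joint arm with a two-finger parallel gripper is mounted at the origin on a cart in front of the work surface, level with it; the furniture and walls round the work are solid. World frame = base frame: x ahead of the robot, y to its left, z up, the work surface at z = 0. Lengths are in mm, angles in rad, forces in N, time in s.
With the tool pointing down it reaches from about 350 to 975 mm from the base axis. Payload 7.1 kg.
Tool frame: the origin (TCP) lies on the front face of the gripper's body, between the roots of the fingers; the fingertips stand 80 mm ahead of it and the grasp point (between the pads) lies 61 mm ahead of it (env.tips_ahead is the distance from the TCP to the fingertips, in mm); z points along the fingers, y is the line along which they close (so a half turn about z gives the same grasp; the last joint's range is limited). The gripper opens to 88 mm and grips with 3 to 60 N. Pads are 20 mm wide; open, the fingers measure 115 mm over their backs; the gripper's body (75 mm by 178 mm) begins 61 mm behind the grasp point.
Start: joints at [-0.019, 0.423, 1.63, -0, 1.089, -0.019], TCP at [624.984, 0.026, 302.675] pointing down, gripper open.
Joint ranges: [-3, 3], [-0.9, 2.11], [0.09, 2.58], [-1.31, 4.45], [0.11, 2.69], [-2.54, 2.54]. Speed limits (rad/s): [2.39, 2.39, 3.01, 3.14, 3.14, 3.14].

## Interface

Orientations are given as a unit quaternion [x, y, z, w].
In Python, from station import env, set_gripper, viewer, workorder gives the robot as it stands. Calls block until the motion is done:
- env.reach(position, orientation): joint-space move of the TCP to a pose.
- env.move_l(position, rot=None, rate=150, f_stop=None): straight line of the TCP; rot=None keeps the orientation; rate is the mean speed in mm/s. With f_stop (N) it stops when the force on the tool has changed by that much, and returns True; else False.
- env.move_joints(angles): joint-space move.
- set_gripper(opening): finger opening in mm; the grip force is fixed at half the most; returns when the fingers have stopped.
- env.hold(seconds).
- env.ik(position, orientation): joint angles nearest the present ones, or None.
- env.read_state(): the state.
- viewer.camera(name): name is "scene" or "side" or "wrist"; returns the picture (420x560x3 uint8, blue, green, red); there is no depth.
- viewer.camera_params(name): a dict with "fx", "fy", "cx", "cy" (pixels), "pose" (4x4, takes a point from camera to world coordinates); the wrist camera has in their place "tool_from_camera" (4x4, takes a point from camera to tool coordinates, whose origin is the TCP and whose axes are the flange's). Camera axes: x right, y up, looking along -z (the intrinsics and any distortion apply to the point x, -y, -z); pixel columns grow to the right and rows downward; lengths in mm; the calibration is good to about 2 mm. A picture is of the moment at which its call begins: read the wrist's pose just before it. camera_params takes no time and is no camera call.
A pose or a line that the arm cannot do raises env.IKError and nothing moves.
- workorder.sign_off(): hands the job in; it is judged then, once.
The state is a dict: "time_s": time; "qpos": joint angles; "dq": joint speeds; "tau": joint torques, N m; "tool_pos": TCP position; "orientation": TCP orientation; "force": force on the tool from outside, world axes, zero at the start; "wrist_torque": the same for the moment, N m; "width": finger opening in mm; "grip_force": force on a finger pad.
Only numpy, scipy, OpenCV 4.12 (cv2) and the standard library are available. Lean on these libraries where they do the work, as an engineer would, in place of code of your own. Each camera call takes 0.05 s, during which the arm holds its last target. There are 200 camera calls.

## Task

Roll the capped steel sampling tube along the rubber-faced measuring board by pushing its side, until it meets the facing bar of the backstop squarely, and press it home there with a light steady push of about 5 N for a second. The bar is set to its mark and only lightly clamped, and its setting is not measured: feel for it, never let the tube bear on it with more than about 8 N, and keep the tube on the board all the way. Leave the tube resting against the bar, stand the largest of the three brass weights upright on the board close behind the middle of the tube (touching it or less than a centimetre off) as a chock, and leave everything else where it is.

Things in the scene. Friction and masses are not known exactly. Their poses are not given: they have to be found in the camera images.
- board: measuring board fixed on the bench, 320 mm long, 160 mm wide, its rubber-faced deck 14 mm above the bench (the rubber is 116 mm wide). Origin under its centre. Its x axis runs along its length in the rolling direction, from the tube towards the backstop; y across it; z up.
- board_deck (a point): the centre of the board's deck, on its surface (14 mm above the board's origin), with the board's axes
- backstop_face (a point): point on the front of the backstop's upright plate (132 mm wide, 40 mm high), on the board's centre line, 22 mm above the deck; axes as the board's, the plate looks along -x. Before it stands the facing bar that the tube shall meet: its front is 10 to 24 mm nearer the tube than this point (tube's axis 32 to 46 mm off), set differently each time and not measured
- tube: slippery polished steel tube with black end caps, a cylinder 44 mm in diameter, 100 mm long, 0.28 to 0.45 kg, lying across the board 0.12 to 0.21 m before the backstop, up to 0.15 rad askew. Origin on its axis at mid-length; y along the axis, x and z turn as it rolls. Rolls at a few tenths of a newton, coasts a few mm after a slow push, further after a fast one, then lies still.
- weight_mid (a point): centre of the largest brass weight, half-way up (23 mm above its foot): 34 mm in diameter, 46 mm tall, 0.5 kg, with straight sides up to about 27 mm and a narrower knob at the top; stands on the bench beside two smaller ones
- weight_2: the middle brass weight, 26 mm across and 36 mm tall, a bystander; origin under its centre
- weight_3: the smallest brass weight, 20 mm across and 28 mm tall, a bystander; origin under its centre
- stopwatch: white stopwatch lying on the bench, 62x62x21 mm, a bystander; origin under its centre
- beaker: clear beaker, 62 mm across and 78 mm tall, a bystander; origin under its centre
- marker_2: felt marker lying on the bench near its front edge, 15x128x16 mm, a bystander; origin under its centre
- calculator: calculator lying on the bench, 125x78x17 mm, a bystander; origin under its centre
- backstop: the backstop: a carriage fast on the board, and before its plate a flat facing bar (108 mm wide, 30 mm high, from 4 mm over the deck) on two rods, lightly clamped: stiff, small moves decide the force, not to be loaded beyond about 8 N (it feels up to 1 N less than the push on the tube). Origin at the foot of the plate, on the centre line, 22 mm below backstop_face; axes as the board's
- weight_1: the same largest weight; origin under its centre

How it is judged:
By the outcome, as a careful person would: the job done as asked, in the order asked, and still so for the second after the job is handed in, with the robot touching nothing.
It also fails if it takes over 69 s, if anything falls off the work surface, if the arm or the gripper's body presses on something with over 40 N, if the wrist force passes 120 N, or if a joint passes its speed limit or range.

## Working session

There is one attempt and no reset: what is moved stays moved. The work goes in short steps, each a Python script; the robot and the scene stay as the last script left them, time stands still between calls to the robot, and variables do not carry over. Pictures are saved under pics/ and viewed, at most 10 in all, crops included, and the job is handed in when it is done.

```bash
ls; mkdir -p pics
python3 - <<'E'
from station import env,viewer
import cv2
for n in ("scene","side","wrist"):
    cv2.imwrite(f"pics/{n}0.png",viewer.camera(n)); print(n,viewer.camera_params(n))
s=env.read_state();print(s)
E
```

```text
pics
scene {'fx': 459.28777736883126, 'fy': 459.28777736883126, 'cx': 274.0833225831975, 'cy': 204.9569482961415, 'pose': array([[ 4.82105488e-01,  3.51695330e-01, -8.02424260e-01,
        -4.48138990e+02],
       [-8.75958483e-01,  2.10706501e-01, -4.33934910e-01,
        -8.47949208e+02],
       [ 1.64631263e-02,  9.12092739e-01,  4.09653268e-01,
         5.80467865e+02],
       [ 0.00000000e+00,  0.00000000e+00,  0.00000000e+00,
         1.00000000e+00]])}
side {'fx': 517.7457561962256, 'fy': 517.7457561962256, 'cx': 276.01636439297585, 'cy': 204.55490972223416, 'pose': array([[ 8.73013457e-01,  2.42676898e-01, -4.23031237e-01,
         6.04151044e+01],
       [-4.87409369e-01,  4.04414133e-01, -7.73874225e-01,
        -1.17327723e+03],
       [-1.67215860e-02,  8.81792001e-01,  4.71341974e-01,
         5.90807847e+02],
       [ 0.00000000e+00,  0.00000000e+00,  0.00000000e+00,
         1.00000000e+00]])}
wrist {'fx': 372.90974413693567, 'fy': 372.90974413693567, 'cx': 277.62505644209654, 'cy': 203.76584902311458, 'tool_from_camera': array([[-1.75290944e-04,  9.69014031e-01,  2.47
[... 284 characters left out ...]
00e+00]])}
{'time_s': 0.15, 'qpos': array([-1.90111721e-02,  4.23702392e-01,  1.63044395e+00, -1.32471846e-06,
        1.08861752e+00, -1.90030209e-02]), 'dq': array([ 0.00020502, -0.0013951 , -0.00161907, -0.00223128, -0.00011145,
       -0.00028116]), 'tau': array([ 9.52650989e-04, -5.44981134e+01, -2.73919362e+01,  6.45430083e-02,
        2.04369903e-02, -3.19723256e-05]), 'tool_pos': array([6.24689675e+02, 2.43673029e-02, 3.02084763e+02]), 'orientation': array([ 7.07109324e-01,  7.07103995e-01, -4.06560976e-04, -4.21471552e-04]), 'force': array([0.03589659, 0.39304754, 0.42107282]), 'wrist_torque': array([0.00290278, 0.02542252, 0.00697156]), 'grip_force': 0.0, 'width': 87.7994935579638}
```

Run:
```python
import cv2,numpy as np
a=[cv2.imread(f"pics/{n}0.png") for n in ("scene","side","wrist")]
# one montage under 800x600: two on top scaled, plus wrist
cv2.imwrite("pics/m0.png",np.vstack([np.hstack([cv2.resize(a[0],(400,300)),cv2.resize(a[2],(400,300))]),np.hstack([cv2.resize(a[1],(400,300)),np.zeros((300,400,3),np.uint8)])]))
```

```text
(no output)
```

View pics/side0.png

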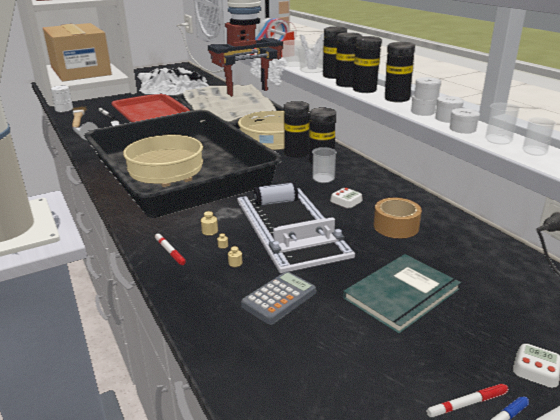

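View pics/m0.png

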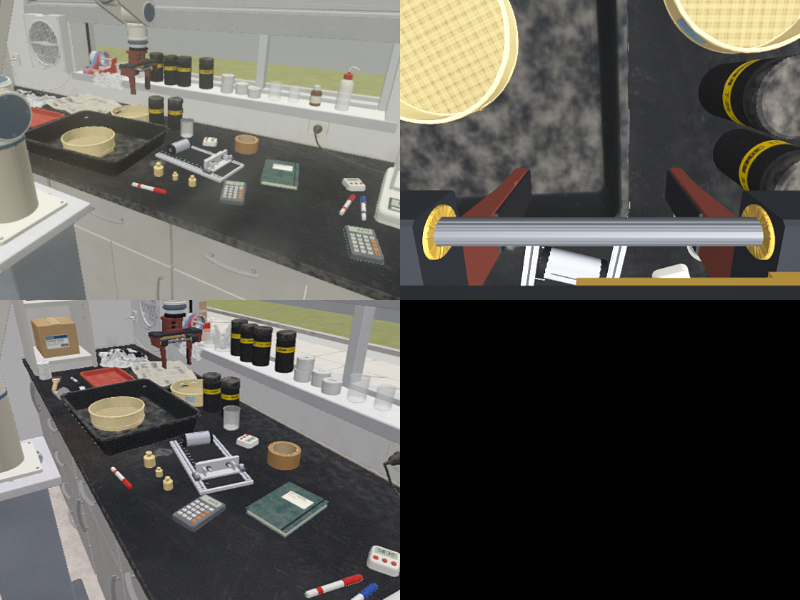

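The side view shows the tube at about (277,193), the backstop plate at about (307,233), and the weights at (209,223), (222,240) and (235,257). The board runs roughly towards world −y. Next I cast rays for rough positions and take wrist pictures.

```bash
cat > h.py <<'E'
import numpy as np,cv2
from scipy.spatial.transform import Rotation as R
from station import env,set_gripper,viewer,workorder
def campose(n,s=None):
    p=viewer.camera_params(n)
    if n!="wrist": return p,p["pose"]
    T=np.eye(4);T[:3,:3]=R.from_quat(s["orientation"]).as_matrix();T[:3,3]=s["tool_pos"]
    return p,T@p["tool_from_camera"]
def rays(p,T,uv):
    uv=np.atleast_2d(np.asarray(uv,float))
    d=np.c_[(uv[:,0]-p["cx"])/p["fx"],-(uv[:,1]-p["cy"])/p["fy"],-np.ones(len(uv))]@T[:3,:3].T
    return T[:3,3],d
def onz(p,T,uv,z):
    o,d=rays(p,T,uv); return o+d*((z-o[2])/d[:,2])[:,None]
def tri(*od):
    A=0;b=0
    for o,d in od:
        d=d/np.linalg.norm(d);P=np.eye(3)-np.outer(d,d);A=A+P;b=b+P@o
    x=np.linalg.solve(A,b); return x,[np.linalg.norm(np.cross(x-o,d/np.linalg.norm(d))) for o,d in od]
def down(yaw):  # tool x axis at world angle yaw, z down
    c,s=np.cos(yaw),np.sin(yaw); return R.from_matrix(np.array([[c,s,0],[s,-c,0],[0,0,-1]])).as_quat()
E
python3 - <<'E'
from h import *
p,T=campose("side")
for n,uv,z in [("tube",(277,193),36),("plate",(307,233),36),("w1",(209,223),23),("w2",(222,240),18),("w3",(235,257),14),("cornL",(276,266),7),("cornR",(353,254),7),("backL",(239,196),7)]:
    print(n,onz(p,T,uv,z)[0].round())
s=env.read_state();print(down(np.pi/2),s["orientation"])
E
```

```text
tube [ 589. -213.   36.]
plate [ 553. -404.   36.]
w1 [ 402. -240.   23.]
w2 [ 401. -312.   18.]
w3 [ 400. -378.   14.]
cornL [ 460. -438.    7.]
cornR [ 615. -480.    7.]
backL [ 528. -128.    7.]
[0.70710678 0.70710678 0.         0.        ] [ 7.07109324e-01  7.07103995e-01 -4.06560976e-04 -4.21471552e-04]
```

Run:
```python
from h import *
import pickle
q=down(np.deg2rad(78)); out=[]
for i,(x,y,z) in enumerate([(500,-320,360),(530,-430,360)]):
    env.reach([x,y,z],q); env.hold(.2); s=env.read_state(); im=viewer.camera("wrist")
    out.append((s,im)); cv2.imwrite(f"pics/w{i}.png",im); print(s["tool_pos"],s["time_s"])
pickle.dump(out,open("views.pkl","wb"))
cv2.imwrite("pics/mw.png",np.vstack([o[1][:285] for o in out]))
```

```text
[ 500.59935912 -319.05015628  359.73132013] 1.6583
[ 530.02602082 -428.81663079  360.22173736] 2.4417
```

View pics/mw.png

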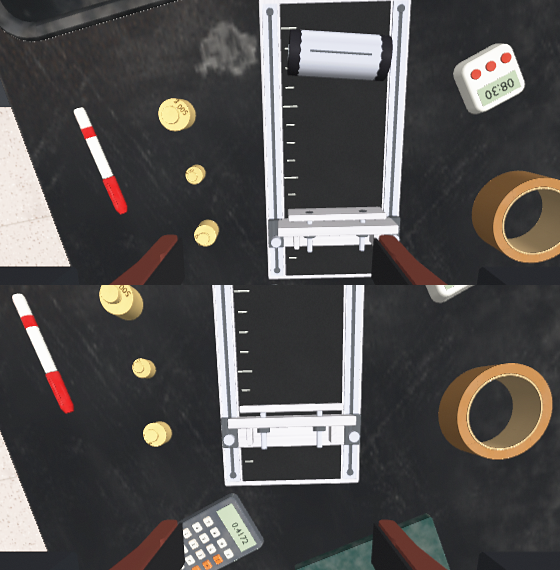

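The top view (V0) shows the tube at about (338,55), nearly square across the board. Weight 1 is at (177,115), weight 2 at (195,174) and weight 3 at (206,233). The facing bar is at row ~213 and the plate at row ~228. The second view (V1) shows the board's near end at row ~198. Now I measure by masks.

```bash
cat > meas.py <<'E'
from h import *
import pickle
V=pickle.load(open("views.pkl","rb"))
C=[campose("wrist",v[0]) for v in V]
def yellow(im,box):
    x0,y0,x1,y1=box; h=cv2.cvtColor(im,cv2.COLOR_BGR2HSV)
    m=cv2.inRange(h,(18,50,90),(35,255,255)); k=np.zeros_like(m);k[y0:y1,x0:x1]=m[y0:y1,x0:x1]
    cs,_=cv2.findContours(k,cv2.RETR_EXTERNAL,cv2.CHAIN_APPROX_NONE)
    c=max(cs,key=cv2.contourArea); M=cv2.moments(c); return np.array([M["m10"]/M["m00"],M["m01"]/M["m00"]]),cv2.boundingRect(c),cv2.contourArea(c)
E
cat > m1.py <<'E'
from meas import *
side=cv2.imread("pics/side0.png"); sc=cv2.imread("pics/scene0.png")
S=campose("side");Sc=campose("scene")
for n,b0,bs,bc in [("w1",(150,90,205,140),(198,205,222,238),(212,220,230,252)),("w2",(180,160,212,190),(215,230,230,250),(236,236,254,256)),("w3",(190,215,222,250),(226,245,245,268),(258,240,280,268))]:
    a=yellow(V[0][1],b0);b=yellow(side,bs)
    try: c=yellow(sc,bc)
    except Exception: c=None
    o=[(C[0],a),(S,b)]+([(Sc,c)] if c else [])
    rr=[]
    for (p,T),y in o:
        O,d=rays(p,T,y[0]);rr.append((O,d[0]))
    print(n,a,b,c); x,e=tri(*rr); print("  ",x.round(1),np.round(e,1))
# board edges at z=14
for k,(v,(p,T)) in enumerate(zip(V,C)):
    h=cv2.cvtColor(v[1],cv2.COLOR_BGR2HSV); m=cv2.inRange(h,(0,0,165),(180,60,255)); m=cv2.morphologyEx(m,cv2.MORPH_OPEN,np.ones((3,3)))
    rng=range(10,200,3) if k==0 else range(5,120,3)
    xs=(235,430) if k==0 else (205,400)
    L=[];Rr=[]
    for r in rng:
        c=np.flatnonzero(m[r,xs[0]:xs[1]])+xs[0]
        if len(c): L.append((c[0],r));Rr.append((c[-1]+1,r))
    Q=[]
    for E_ in (L,Rr):
        w=onz(p,T,E_,14.)[:,:2]
        vx,vy,x,y=cv2.fitLine(w.astype(np.float32),cv2.DIST_HUBER,0,.01,.01).ravel()
        if vy>0: vx,vy=-vx,-vy
        Q.append((np.array([x,y]),np.array([vx,vy])))
    ang=[np.degrees(np.arctan2(d[1],d[0])) for _,d in Q]
    n=np.array([-Q[0][1][1],Q[0][1][0]]); print("board",k,ang,"width",(Q[1][0]-Q[0][0])@n, [q[0] for q in Q])
# tube bright blob
def bright(im,box,lo=120):
    x0,y0,x1,y1=box;g=cv2.cvtColor(im,cv2.COLOR_BGR2GRAY)[y0:y1,x0:x1]
    m=(g>lo).astype(np.uint8); cs,_=cv2.findContours(m,cv2.RETR_EXTERNAL,cv2.CHAIN_APPROX_NONE); c=max(cs,key=cv2.contourArea)+[x0,y0]
    return cv2.minAreaRect(c),c
r0,c0=bright(V[0][1],(286,26,394,90)); r1,c1=bright(side,(258,180,297,207),100)
print(r0,r1)
(O,d),(O2,d2)=rays(*C[0],r0[0]),rays(*S,r1[0]); print("tube tri",tri((O,d[0]),(O2,d2[0])), onz(*C[0],r0[0],36.))
bx=cv2.boxPoints(r0); print(onz(*C[0],bx,36.).round(1))
big=cv2.resize(V[0][1][0:100,250:420],None,fx=4,fy=4,interpolation=cv2.INTER_CUBIC)
cv2.drawContours(big,[((c0-[250,0])*4).astype(np.int32)],-1,(0,0,255),1)
b2=cv2.resize(side[170:220,220:310],None,fx=6.,fy=4,interpolation=cv2.INTER_CUBIC)[:,:680]
cv2.imwrite("pics/tz.png",np.vstack([big,cv2.copyMakeBorder(b2,0,0,0,680-b2.shape[1],0)]))
E
python3 m1.py
```

```text
w1 (array([176.35585822, 114.04243059]), (158, 98, 38, 34), 954.5) (array([208.88925259, 223.42280415]), (200, 211, 18, 25), 305.5) (array([221.5248538 , 237.39619883]), (215, 226, 14, 22), 228.0)
   [ 403.8 -235.7   19.2] [0.3 0.2 0.1]
w2 (array([195.08710801, 173.96283391]), (185, 164, 21, 21), 287.0) (array([222.24296296, 240.57333333]), (217, 233, 11, 15), 112.5) (array([244.89285714, 246.375     ]), (241, 240, 9, 13), 84.0)
   [ 404.7 -305.5   12.2] [0.4 0.5 0.2]
w3 (array([206.26341295, 232.64209069]), (194, 219, 25, 28), 481.5) (array([234.60440395, 256.76765376]), (228, 246, 15, 21), 219.5) (array([268.70888889, 253.54777778]), (263, 245, 12, 17), 150.0)
   [ 400.  -377.    14.7] [0.4 0.6 0.4]
board 0 [np.float32(-100.42976), np.float32(-100.41496)] width 157.7522 [array([ 498.57364, -247.5384 ], dtype=float32), array([ 652.8574 , -280.77905], dtype=float32)]
board 1 [np.float32(-100.49024), np.float32(-100.52458)] width 157.83165 [array([ 489.04364, -302.2928 ], dtype=float32), array([ 643.5064 , -334.97607], dtype=float32)]
((340.4222106933594, 53.24513626098633), (82.58885192871094, 42.8538818359375), 3.5763344764709473) ((276.9615783691406, 193.19232177734375), (17.985036849975586, 34.35761642456055), 82.87498474121094)
tube tri (array([ 588.35119067, -213.02086019,   35.66281951]), [np.float64(0.10304736263788376), np.float64(0.10304736263803115)]) [[ 588.19498224 -213.01209444   36.        ]]
[[ 542.3 -221.9   36. ]
 [ 552.8 -182.6   36. ]
 [ 633.  -204.4   36. ]
 [ 624.7 -244.4   36. ]]
```

View pics/tz.png

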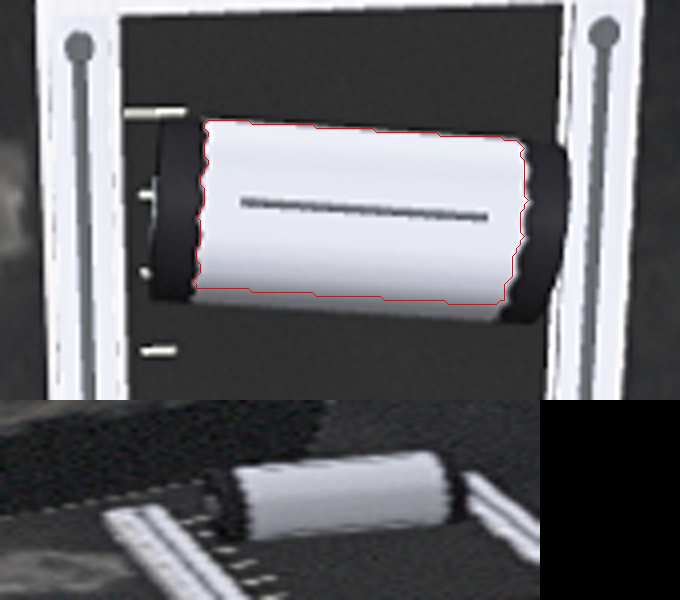

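The zoom shows the tube lying cleanly on the rubber at about (338,53), skewed roughly −0.083 rad to the board. The triangulated axis height is 35.7 mm (36 expected), and w1 checks out too. Next: the clearances behind the tube and a rough bar position.

```bash
cat >> h.py <<'E'
B=np.deg2rad(-100.45); EX=np.array([np.cos(B),np.sin(B),0]); EY=np.array([-EX[1],EX[0],0])
YC=614.4                      # board centre line, along EY
QP=down(B+np.pi)              # tool x = -board x, tool y along board y
def P(a,b,z): return a*EX+(YC+b)*EY+np.array([0,0,z])   # a along EX (world origin), b off centre line
E
python3 - <<'E'
from meas import *
print("tube a,b",(lambda t:(t@EX,t@EY-YC))(np.array([588.3,-213,36])))
for n,uv,z in [("bar top front",(340,208),48),("plate top",(340,222),58),("board far end",(340,1),14)]:
    w=onz(*C[0],uv,z)[0]; print(n,w.round(),(w@EX).round(1))
S=campose("side")
for n,uv,z in [("jarL base",(297,154),0),("jarL top",(297,105),110),("jarR base",(322,150),0),("beaker base",(324,179),0),("tray corner base",(160,207),0),("tray right corner top",(279,155),65),("sieve",(262,150),20)]:
    w=onz(*S,uv,z)[0]; print(n,w.round(),"a,b",(w@EX).round(),(w@EY-YC).round())
print(QP, env.ik(P(90,0,100),QP), env.ik(P(400,0,100),QP))
E
```

```text
tube a,b (np.float64(102.76276202737623), np.float64(2.7755866368214583))
bar top front [ 559. -370.   48.] 262.6
plate top [ 556. -383.   58.] 275.5
board far end [ 600. -161.   14.] 49.0
jarL base [798.  42.   0.] a,b -186.0 163.0
jarL top [863. 149. 110.] a,b -303.0 208.0
jarR base [879.  29.   0.] a,b -188.0 244.0
beaker base [ 770. -143.    0.] a,b 1.0 169.0
tray corner base [344. -70.   0.] a,b 6.0 -264.0
tray right corner top [674. -73.  65.] a,b -50.0 61.0
sieve [702.  80.  20.] a,b -206.0 62.0
[0.76856275 0.63977441 0.         0.        ] [-3.47001977e-01  6.93136431e-01  1.72947201e+00 -4.44089210e-16
  7.18984217e-01 -1.64615070e-01] [-7.75726427e-01  8.14091549e-01  1.44951897e+00 -4.44089210e-16
  8.77982137e-01 -5.93339520e-01]
```

```bash
cat > push.py <<'E'
from h import *
set_gripper(50)
env.reach(P(57,2.8,190),QP); env.move_l(P(57,2.8,102)); env.hold(.3)
s=env.read_state(); f0=s["force"]@EX; print(s["tool_pos"],s["width"],f0,s["time_s"])
F=lambda: env.read_state()["force"]@EX-f0
print(env.move_l(P(85,2.8,102),rate=20,f_stop=3),F())
print(env.move_l(P(178,2.8,102),rate=30,f_stop=3),F())
s=env.read_state(); print(s["tool_pos"]@EX,s["tool_pos"]@EY-YC,s["time_s"],f0)
im=viewer.camera("side"); cv2.imwrite("pics/p1.png",cv2.resize(im[150:290,200:380],None,fx=4,fy=4))
open("f0","w").write(repr(float(f0)))
E
python3 push.py
```

```text
[ 597.0632214  -168.07628798  102.89119921] 49.869371613116115 -1.0609052486571666 5.4917
False 1.5551794868395123
False 0.749858236724131
177.9394869054872 2.7802468762671424 10.2917 -1.0609052486571666
```

View pics/p1.png

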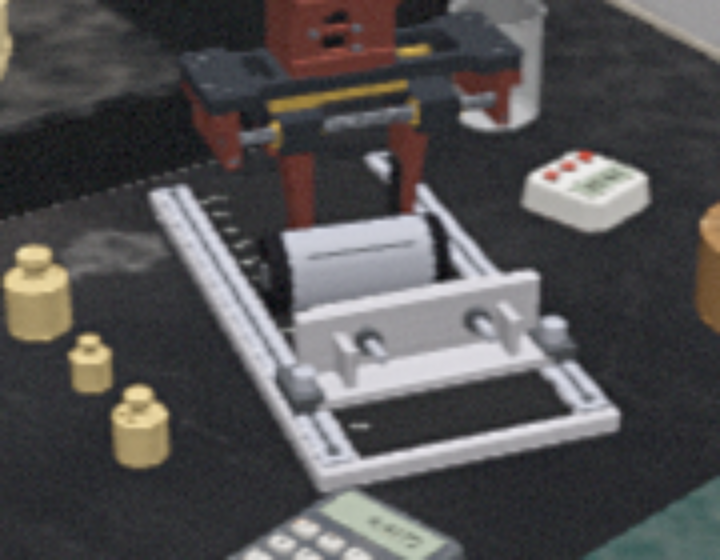

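The picture shows the tube square in front of the backstop, with both fingers behind it and nothing else disturbed. Next I check force noise and take a baseline.

```bash
cat >> h.py <<'E'
def favg(n=10,dt=.02):
    v=[]
    for _ in range(n): env.hold(dt); v.append(env.read_state()["force"]@EX)
    return np.mean(v),np.std(v)
E
python3 - <<'E'
from h import *
print(favg())
env.move_l(P(175,2.8,102),rate=20);env.hold(.2);print("base",favg(20))
env.move_l(P(178,2.8,102),rate=10);print(favg())
for a in np.arange(182,199,4):
    r=env.move_l(P(a,2.8,102),rate=8,f_stop=3); s=env.read_state(); print(a,r,s["tool_pos"]@EX,favg(6),s["time_s"])
    if r: break
E
```

```text
(np.float64(-0.13595241585337797), np.float64(0.5227427817373418))
base (np.float64(0.08556539808687125), np.float64(0.3302912224181634))
(np.float64(-0.010923601756117734), np.float64(0.4283956415531587))
182 False 182.03046191428493 (np.float64(-0.07783412882395026), np.float64(0.45209902042671724)) 12.6083
186 False 186.0444724972907 (np.float64(-0.31137994976331324), np.float64(0.5786134492218056)) 13.3583
190 False 190.03615833307472 (np.float64(0.10368118678358001), np.float64(0.5638846255672139)) 14.1083
194 False 194.02402479116085 (np.float64(0.14869324120833297), np.float64(0.6793547393345406)) 14.8583
198 False 198.06702847782412 (np.float64(-0.12341336486549577), np.float64(0.5947346225827145)) 15.6083
```

Run:
```python
from h import *
r=env.move_l(P(225,2.8,102),rate=4,f_stop=2.5); s=env.read_state(); a=s["tool_pos"]@EX
print(r,a,favg(10),s["time_s"],s["force"])
open("a","w").write(repr(float(a)))
```

```text
True 213.9593065663334 (np.float64(-0.10734300071392014), np.float64(0.46732840000758374)) 19.55 [-0.71868074  0.65222345 -0.83367307]
```

Run:
```python
from h import *
c=float(open("a").read())
f=0
for i in range(30):
    c+=0.5 if f<.8 else 0.12 if f<3 else .06
    r=env.move_l(P(c,2.8,102),rate=6,f_stop=5); f=-favg(8,.015)[0]; s=env.read_state(); print(round(c,2),r,(s["tool_pos"]@EX).round(2),round(f,2),round(s["time_s"],1))
    if f>4 or r: break
open("a","w").write(repr(float(c)))
```

```text
214.46 False 214.17 2.65 20.2
214.58 False 214.24 4.65 20.6
```

Run:
```python
from h import *
c=float(open("a").read())+.02
env.move_l(P(c,2.8,102),rate=6)
print([np.round(favg(12,.03),2) for _ in range(4)],env.read_state()["tool_pos"]@EX)
env.move_l(P(c-3,2.8,102),rate=4); env.move_l(P(c-45,2.8,102),rate=60); print(favg())
env.move_l(P(c-45,2.8,200)); s=env.read_state(); im=viewer.camera("wrist"); print(s["time_s"])
import pickle; pickle.dump((s,im),open("v2.pkl","wb")); sd=viewer.camera("side")
cv2.imwrite("pics/p2.png",np.hstack([im[:300,140:420],cv2.resize(sd[180:280,220:370],(450,300))]))
```

```text
[array([-5.11,  0.45]), array([-5.26,  0.44]), array([-5.2 ,  0.61]), array([-5.22,  0.5 ])] 214.26319772148938
(np.float64(0.05597771042746952), np.float64(0.3456502963998059))
25.1417
```

View pics/p2.png

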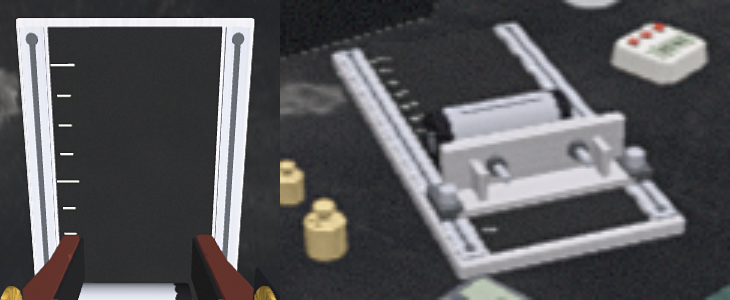

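The press held at 5.2 N for about 1.5 s, and the side view shows the tube lying at the bar. I look from beyond the backstop to confirm contact, then fetch the weight.

Run:
```python
from h import *
import pickle
env.reach(P(300,2.8,230),QP); env.hold(.2); s=env.read_state(); im=viewer.camera("wrist"); pickle.dump((s,im),open("v3.pkl","wb"))
cv2.imwrite("pics/p3.png",cv2.resize(im[:260,140:420],None,fx=2.2,fy=2.2)); print(s["time_s"])
```

```text
26.0417
```

View pics/p3.png

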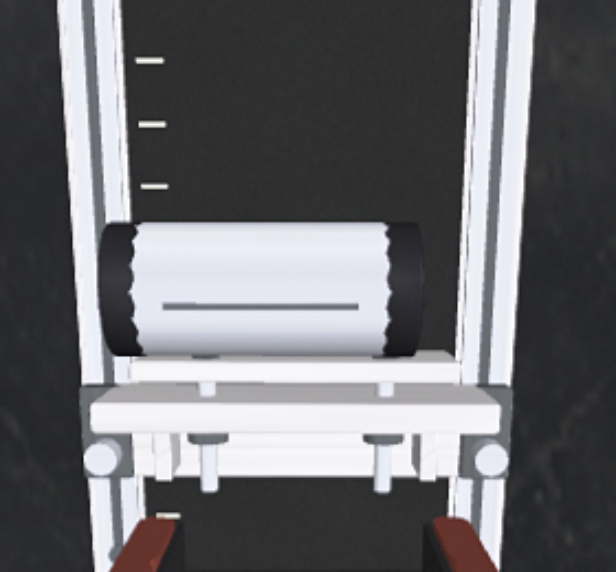

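Run:
```python
from h import *
import pickle
s,im=pickle.load(open("v3.pkl","rb")); p,T=campose("wrist",s)
f=lambda u,v:(u/2.2+140,v/2.2)
for n,uv,z in [("Lend",f(103,292),36),("Rend",f(421,290),36),("steelL",f(137,289),36),("steelR",f(388,289),36),("axis mid",f(262,289),36),("bar front top L",f(131,352),48),("bar front top R",f(440,352),48),("bar back top",f(300,363),48),("rail inner L",f(128,240),14),("rail inner R",f(462,240),14)]:
    w=onz(p,T,uv,z)[0]; print(n,w.round(1),"a,b",(w@EX).round(1),(w@EY-YC).round(1))
# silhouette: tangent planes -> axis a at z 36
for r in (222,357):
    o,d=rays(p,T,f(262,r)); d=d[0]; ang=np.degrees(np.arctan2(d@EX,-d[2])); print("tangent",ang)
o,d=rays(p,T,[f(262,222),f(262,357)]); t=np.mean([np.arctan2(x@EX,-x[2]) for x in d]); print("axis a",o@EX+np.tan(t)*(o[2]-36))
```

```text
Lend [ 496.7 -344.1   36. ] a,b 248.3 -63.6
Rend [ 600.  -362.3   36. ] a,b 247.5 41.4
steelL [ 507.9 -345.1   36. ] a,b 247.3 -52.3
steelR [ 589.4 -360.    36. ] a,b 247.2 30.5
axis mid [ 548.5 -352.6   36. ] a,b 247.2 -11.1
bar front top L [ 503.9 -364.    48. ] a,b 266.5 -52.8
bar front top R [ 601.7 -381.8   48. ] a,b 266.4 46.5
bar back top [ 556.8 -377.2   48. ] a,b 270.0 1.5
rail inner L [ 504.1 -328.5   14. ] a,b 231.6 -59.0
rail inner R [ 619.5 -349.6   14. ] a,b 231.5 58.3
tangent -1.1698574229348517
tangent 7.901504029303634
axis a 247.72567968234722
```

The tube is square against the bar: its axis is at a≈247, which agrees with the finger contact. It has slid to b≈−11 but is still on the board. Now I fetch the big weight.

Run:
```python
from h import *
w=np.array([403.8,-235.7,0])
set_gripper(62)
env.reach(w+[0,0,190],QP); env.move_l(w+[0,0,84],rate=80,f_stop=8); env.hold(.2)
s=env.read_state(); print(s["tool_pos"],s["time_s"])
set_gripper(20); s=env.read_state(); print("w",s["width"],s["grip_force"])
env.move_l(s["tool_pos"]*[1,1,0]+[0,0,190],rate=80)
s=env.read_state(); print(s["width"],s["force"],s["time_s"])
cv2.imwrite("pics/p4.png",np.hstack([viewer.camera("side")[100:300,120:400],viewer.camera("wrist")[200:400,100:400]]))
```

```text
[ 403.95450098 -235.78677413   84.34088221] 29.1083
w 32.976981934361206 29.99291232554242
33.0046156236115 [-0.90175613 -0.26260759 -5.50318451] 31.1417
```

View pics/p4.png

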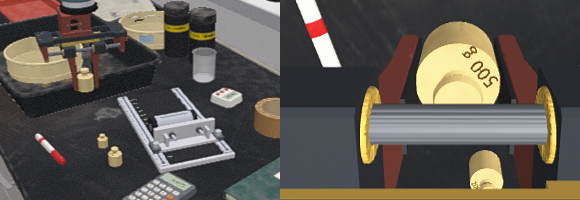

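The weight is held upright between the pads (force −5 N), and the other weights haven't moved. Placing it now.

Run:
```python
from h import *
a,b=203.0,-11.0
env.reach(P(a,b,190),QP); env.move_l(P(a,b,112),rate=60); env.hold(.2)
print(env.move_l(P(a,b,95),rate=10,f_stop=4)); s=env.read_state(); print(s["tool_pos"],s["force"],s["tool_pos"]@EX,s["time_s"])
set_gripper(60); env.hold(.2); s=env.read_state()
env.move_l(s["tool_pos"]*[1,1,0]+[0,0,190],rate=60)
env.reach(P(300,2.8,230),QP); env.hold(.2); s=env.read_state(); im=viewer.camera("wrist"); print(s["time_s"])
import pickle; pickle.dump((s,im),open("v4.pkl","wb")); sd=viewer.camera("side")
cv2.imwrite("pics/p5.png",np.hstack([cv2.resize(im[:270,140:420],None,fx=1.5,fy=1.5),cv2.resize(sd[190:280,230:350],(380,405))]))
```

```text
True
[ 556.53464564 -309.08001341   97.97582488] [-0.18700687  0.2004966   7.53618973] 203.01066793156838 34.8667
38.1
```

View pics/p5.png

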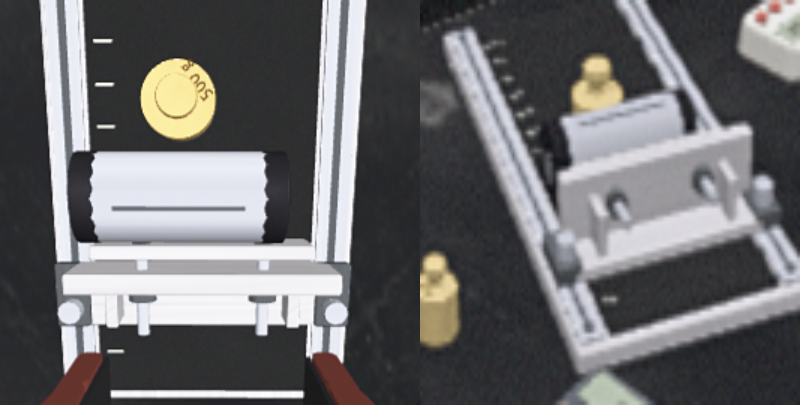

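Run:
```python
from h import *
import pickle
s,im=pickle.load(open("v4.pkl","rb")); p,T=campose("wrist",s); print("cam",T[:3,3]@EX)
f=lambda u,v:(u/1.5+140,v/1.5)
for n,uv,z in [("near edge z41",f(178,139),41),("near edge z14",f(178,139),14),("far edge z41",f(178,58),41),("knob c z60",f(176,97),60),("L",f(140,97),41),("R",f(216,97),41)]:
    w=onz(p,T,uv,z)[0]; print(n,"a,b",(w@EX).round(1),(w@EY-YC).round(1))
o,d=rays(p,T,[f(178,151),f(178,242)]); t=np.mean([np.arctan2(x@EX,-x[2]) for x in d]); print("axis a",o@EX+np.tan(t)*(o[2]-36))
```

```text
cam 231.76122906833828
near edge z41 a,b 220.7 -11.2
near edge z14 a,b 219.6 -12.5
far edge z41 a,b 185.9 -10.8
knob c z60 a,b 204.4 -10.9
L a,b 202.4 -28.3
R a,b 202.3 6.3
axis a 247.46604585926733
```

The weight stands upright with a gap of about 5 mm, centred behind the tube, and the tube hasn't moved (axis a = 247.5).

```bash
python3 -c "
from h import *
print(workorder.sign_off(), env.read_state()['time_s'])"
```

```text
the job is handed in; nothing more can be done
the job is handed in; nothing more can be done
```

The job is handed in at about 38 s: the tube was rolled square to the bar, pressed home at about 5.2 N for about 1.5 s and left resting there about 11 mm off the board's centre line (one end about 3 mm past the rubber, still on the board), with the 500 g weight upright about 5 mm behind its middle.

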